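# Close the gap in the seasoning row

### The arm

A 6-joint arm with a two-finger parallel gripper is mounted at the origin on a cart in front of the work surface, level with it; the furniture and walls round the work are solid. World frame = base frame: x ahead of the robot, y to its left, z up, the work surface at z = 0. Lengths are in m, angles in rad, forces in N, time in s.
With the tool pointing down it reaches from about 0.3 to 0.775 m from the base axis. Payload 14.6 kg.
Tool frame: the origin (TCP) lies where the fingers leave the gripper's body, on its centre line; the fingertips stand 73 mm ahead of it and the grasp point (between the pads) lies 54 mm ahead of it; z points along the fingers, y is the line along which they close (so a half turn about z gives the same grasp; the last joint's range is limited). The gripper opens to 85 mm and grips with 20 to 120 N. Pads are 22 mm wide; open, the fingers measure 114 mm over their backs; the gripper's body (76 mm by 85 mm) begins 54 mm behind the grasp point. The pads swing forward as they close: fully open they stand 13 mm farther back than shut.
Start: joints at [-1.338, 0.3, 1.521, -0, 1.321, -0.067], TCP at [0.162, -0.525, 0.304] pointing down, gripper open.
Joint ranges: [-3.03, 3.03], [-0.79, 2.21], [0.23, 2.52], [-1.04, 4.18], [0, 3.07], [-2.55, 2.55]. Speed limits (rad/s): [2.22, 2.22, 2.57, 3.14, 3.14, 3.14].

### API

Orientations are given as a unit quaternion [w, x, y, z].
In Python, from bench import * gives the robot as it stands. The module is installed in compiled form; this text tells all that it offers.
- The arm moves only by the shell command python3 -m inch 'ROWS' [FORCE]. ROWS is a JSON object of lists of equal length, an entry for each row: "angular": the turn, a rotation vector about the tool's x, y, z in degrees, a list of three; "travel": the shift along the tool's x, y, z in m, a list of three; "hand": the opening, from 0 (shut) to 1 (fully open). A call has 1 to 5 rows; each row is the pose to reach, as a shift and turn from the pose commanded when the call began, along the tool's axes at that moment; what a row does not reach only later rows make up. A row lasts 1/10 s, in which the tool goes at most 50 mm and 8.59 degrees, less where a joint would pass 70% of its speed; a pose out of reach is approached as far as the arm can. A call with a gripper value outside its range is refused whole. The fingers move at their own pace and stop on an object; FORCE is the grip in N (left out, the last holds). Time passes only in rows, so rows that repeat a pose let the fingers close. It gives the time, the measured TCP pose, the force, the opening and the grip force at its end, in the units of the state.
- get_obs(): the state, without advancing time (a new reading comes with each control period).
- read_camera(name): name is "side" or "top" or "wrist"; returns the picture (384x512x3 uint8, blue, green, red); there is no depth.
- calibration(name): a dict with "mtx" (3x3 intrinsics, pixels), "origin" and "orientation" of the camera in the world; the wrist camera has in their place "mount" (4x4, takes a point from camera to tool coordinates, whose origin is the TCP and whose axes are the flange's). Camera axes: x right, y down, z forward; pixel columns grow to the right and rows downward; lengths in m; the calibration is good to about 2 mm. The wrist camera is an equidistant fisheye: a pixel r from the principal point sees the ray r / f radians off the axis. A picture is of the moment at which its call begins: read the wrist's pose just before it. calibration takes no time and is no camera call.
- close_job(): hands the job in; it is judged then, once.
The state is a dict: "clock": time; "q": joint angles; "qvel": joint speeds; "effort": joint torques, N m; "ee_pos": TCP position; "tool_rot": TCP orientation; "contact_force": force on the tool from outside, world axes, zero at the start; "ft_torque": the same for the moment, N m; "opening": finger opening in m; "finger_force": force on a finger pad.
Only numpy, scipy, OpenCV 4.12 (cv2) and the standard library are available. Lean on these libraries where they do the work, as an engineer would, in place of code of your own. Each camera call takes 0.05 s, during which the arm holds its last target. There are 200 camera calls.

### The job

The two big jars standing side by side in the middle of the worktop, beside the hob, have a gap between them where the pepper belongs. Take the medium-sized round jar of dark grey pepper with the black lid, not the slim jar, and stand it upright in the gap: midway between the two big jars and in line with them. Leave the two big jars and the slim jar where they stand.

Things in the scene. Friction and masses are not known exactly. Their poses are not given: they have to be found in the camera images.
- pepper_jar: the jar to move: round clear jar filled with dark grey powder, black screw lid, 118 mm tall, body 53 mm in diameter up to z = 105 mm, lid 48 mm in diameter above that, 0.12 to 0.24 kg, loose. Origin: centre of its underside; z up its axis. It starts upright on the worktop (z = 0) left of the row. Two bystanders stand near it, at least 100 mm away centre to centre: the slim jar and a flat-sided spice tin (34 x 45 x 103 mm, fixed); which of the three stands where changes
- jar_left: left big jar of the row (on the robot's left): stout squarish clear jar with pale contents and a blue lid, 70 mm wide, 112 mm tall, loose. Origin: centre of its underside; z up
- jar_right: right big jar of the row, nearer the hob: stout round clear jar with pale contents and a blue lid, 60 mm in diameter, 110 mm tall, loose. Origin: centre of its underside; z up; its y axis points at the left big jar, whose centre is 205 to 225 mm away
- slim_jar: bystander: slim round jar with pale contents and a black lid, 38 mm in diameter, 96 mm tall, loose. Origin: centre of its underside; z up
Mind the look-alikes: they are no part of the job. What is shaped like the jar_left but turquoise is not meant.

How it is judged:
At the end, for the whole second after the job is handed in: The pepper jar stands upright (0.1 rad) and still on the worktop, its centre within 18 mm of the line through the two big jars' centres and less than 128 mm from each of those centres; the big jars and the slim jar are within 15 mm of where they started (horizontal distance between pepper_jar and jar_right below 0.128 m and horizontal distance between pepper_jar and jar_left below 0.128 m and x of pepper_jar in the frame of jar_right between -0.018 and 0.018 m and angle between pepper_jar's own z axis and vertical below 0.1 rad and height (world z) of pepper_jar below 0.006 m and linear speed of pepper_jar below 0.02 m/s and distance of each of jar_left, jar_right, slim_jar from where it was at the start of the episode below 0.015 m); the robot touches nothing.
It fails at once if a big jar or the slim jar is knocked over (angle between any of jar_left, jar_right, slim_jar's own z axis and vertical above 0.4 rad).
It also fails if it takes over 35 s, if anything falls off the work surface, if the arm or the gripper's body presses on something with over 40 N, if the wrist force passes 120 N, or if a joint passes its speed limit or range.

## Working session

There is one attempt and no reset: what is moved stays moved. The work goes in short steps, Python scripts to look and compute and a shell command to move; the robot and the scene stay as the last step left them, time stands still between calls to the robot, and variables do not carry over. Pictures are saved under pics/ and viewed, at most 10 in all, crops included, and the job is handed in when it is done.

```bash
mkdir -p pics
python3 - <<'E'
from bench import *
import cv2
for n in ("top","side"):
    cv2.imwrite(f"pics/{n}0.png",read_camera(n)); c=calibration(n); print(n,c)
print(calibration("wrist")); o=get_obs(); print(o)
E
```

```text
top {'mtx': array([[377.61233262,   0.        , 249.90844171],
       [  0.        , 377.61233262, 192.3619335 ],
       [  0.        ,   0.        ,   1.        ]]), 'origin': array([0.34165016, 0.1285257 , 0.93417357]), 'orientation': array([-0.04941453,  0.70968577, -0.70100224,  0.05000182])}
side {'mtx': array([[387.16187574,   0.        , 261.76913909],
       [  0.        , 387.16187574, 189.8968975 ],
       [  0.        ,   0.        ,   1.        ]]), 'origin': array([ 0.50828424, -0.64907194,  0.43653279]), 'orientation': array([-0.52962323,  0.84697574,  0.04135318, -0.0205242 ])}
{'mtx': array([[297.31863964,   0.        , 256.85572768],
       [  0.        , 297.31863964, 188.70835788],
       [  0.        ,   0.        ,   1.        ]]), 'mount': array([[ 6.95451542e-04, -9.47077833e-01, -3.21003261e-01,
         8.34089210e-02],
       [ 9.99999757e-01,  6.44080860e-04,  2.66217445e-04,
        -8.54104463e-04],
       [-4.53765844e-05, -3.21003369e-01,  9.47078051e-01,
        -7.07473225e-02],
       [ 0.00000000e+00,  0.00000000e+00,  0.00000000e+00,
         1.00000000e+00]])}
{'clock': 0.1, 'q': array([-1.33757422e+00,  3.00440517e-01,  1.52151272e+00,  8.66271462e-06,
        1.32070783e+00, -6.66353058e-02]), 'qvel': array([-2.43220384e-03, -1.69221320e-03, -2.55418600e-03,  7.70264182e-04,
        6.88356567e-04, -5.73739543e-05]), 'effort': array([ 3.75778094e-03, -5.44379139e+01, -3.62369335e+01,  1.82198568e-05,
        3.03974870e-03,  1.64802418e-05]), 'ee_pos': array([ 0.16241088, -0.52533667,  0.30336697]), 'tool_rot': array([-5.32701613e-04,  9.88781749e-01,  1.49366555e-01, -4.02627899e-05]), 'contact_force': array([-0.02591493, -1.15435202, -0.52032024]), 'ft_torque': array([ 4.29316211e-02, -4.01593656e-02, -5.35762098e-05]), 'finger_force': 0.0, 'opening': 0.0854370647854727}
```

View pics/top0.png

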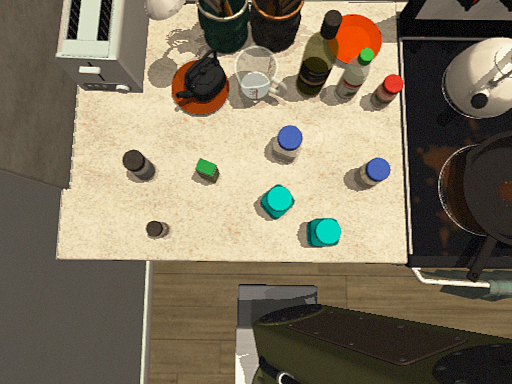

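View pics/side0.png

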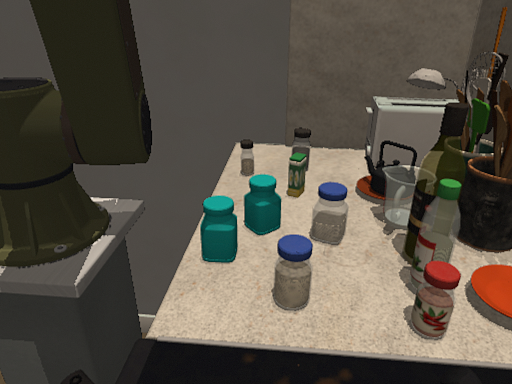

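The top view shows two black lids: (133,159) and (156,229). The one at (133,159) is wider with a dark grey body, so it should be the pepper jar. The one at (156,229) is smaller and paler, the slim jar. The green-lidded tin is at (207,170). The blue-lidded big jars are at (290,137) and (377,169), and the turquoise jars at (277,201) and (323,232) are decoys. I'll confirm this in a crop while I measure.

```bash
cat > h.py <<'E'
from bench import *
import cv2, numpy as np
from scipy.spatial.transform import Rotation as R
def rot(q): return R.from_quat([q[1],q[2],q[3],q[0]]).as_matrix()
def ray(n,u,v):
    c=calibration(n); d=rot(c["orientation"])@np.linalg.inv(c["mtx"])@[u,v,1]; return c["origin"],d
def plane(n,u,v,z):
    o,d=ray(n,u,v); return o+d*(z-o[2])/d[2]
def tri(a,b):
    (o,d),(p,e)=ray("top",*a),ray("side",*b)
    s=np.linalg.lstsq(np.c_[d,-e],p-o,rcond=None)[0]; A=o+d*s[0];B=p+e*s[1]; return (A+B)/2,np.linalg.norm(A-B)
def blobs(m,x0,y0,x1,y1,amin=25):
    k=np.zeros_like(m);k[y0:y1,x0:x1]=m[y0:y1,x0:x1]
    n,l,s,c=cv2.connectedComponentsWithStats(k)
    return [(c[i].round(1),s[i]) for i in range(1,n) if s[i][4]>=amin]
E
python3 - <<'E'
from h import *
t=cv2.imread("pics/top0.png");s=cv2.imread("pics/side0.png")
for n,im in(("top",t),("side",s)):
    h=cv2.cvtColor(im,cv2.COLOR_BGR2HSV)
    b=cv2.inRange(h,(108,120,60),(130,255,255)); k=cv2.inRange(im,(0,0,0),(48,48,48))
    print(n,"blue",[(c,z) for c,z in blobs(b,0,0,512,384)])
    print(n,"black",blobs(k,*((100,130,200,250) if n=="top" else (235,120,320,178))))
    g=cv2.inRange(h,(50,120,40),(75,255,255)); print("green",blobs(g,190,140,230,190) if n=="top" else blobs(g,280,140,315,180))
a=cv2.resize(t[130:250,100:240],None,fx=3.4,fy=3.4,interpolation=cv2.INTER_CUBIC)
b=cv2.resize(s[120:240,230:320],None,fx=3.4,fy=3.4,interpolation=cv2.INTER_CUBIC)
cv2.imwrite("pics/crop.png",np.hstack([a,b]))
E
```

```text
top blue [(array([289.6, 137.3]), array([278, 126,  24,  24, 449], dtype=int32)), (array([377.8, 168.8]), array([366, 158,  24,  23, 413], dtype=int32))]
top black [(array([139.4, 164.7]), array([129, 152,  16,  20,  51], dtype=int32))]
green [(array([205.4, 166.8]), array([196, 159,  20,  17, 214], dtype=int32))]
side blue [(array([332.7, 189.9]), array([319, 183,  28,  16, 337], dtype=int32)), (array([294.8, 246. ]), array([278, 235,  34,  25, 615], dtype=int32))]
side black [(array([301.6, 134.1]), array([294, 129,  17,   9,  96], dtype=int32)), (array([246.4, 145.2]), array([241, 141,  12,   8,  63], dtype=int32))]
green [(array([297.9, 156.5]), array([290, 153,  16,   8,  92], dtype=int32))]
```

View pics/crop.png

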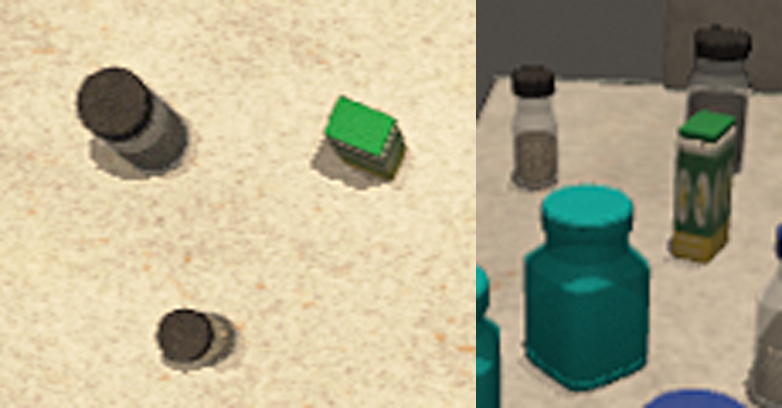

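The crop confirms it. The pepper jar is the larger, dark-filled jar with its lid top at (133.5,160.3). The slim jar is at (154.7,228.5) and the tin at (206,167). Now positions.

Run:
```python
from h import *
np.set_printoptions(precision=4,suppress=True)
P=plane("top",133.5,160.3,.118);print("pepper",P,tri((133.7,161),(301.7,135.2)))
print("slim",plane("top",154.7,228.5,.096)); print("tin",plane("top",206,167,.103))
L=plane("top",289.6,137.3,.107);Rr=plane("top",377.8,168.8,.105)
print("L",L,tri((289.6,137.3),(332.7,189.9)));print("R",Rr,tri((377.8,168.8),(294.8,246)))
print(np.linalg.norm((L-Rr)[:2]),(L+Rr)/2, np.degrees(np.arctan2(*(L-Rr)[[1,0]])))
for n,u,v in(("turq1",277,200),("turq2",324,231),("cup",257,80)):print(n,plane("top",u,v,.11))
o=get_obs();T=rot(o["tool_rot"]);print(T)
```

```text
pepper [0.5256 0.3865 0.118 ] (array([0.5271, 0.3907, 0.1028]), np.float64(0.0004922718097637001))
slim [0.3771 0.3381 0.096 ]
tin [0.5156 0.2278 0.103 ]
L [0.5856 0.0404 0.107 ] (array([0.5863, 0.0404, 0.1065]), np.float64(0.0010461094148084221))
R [ 0.5159 -0.1571  0.105 ] (array([ 0.5161, -0.1573,  0.1043]), np.float64(3.41078823296806e-05))
0.20943146403979415 [ 0.5508 -0.0583  0.106 ] 70.57770384984265
turq1 [0.4422 0.0688 0.11  ]
turq2 [ 0.3756 -0.0335  0.11  ]
cup [0.7198 0.1154 0.11  ]
[[ 0.9554  0.2954 -0.0002]
 [ 0.2954 -0.9554  0.001 ]
 [ 0.0001 -0.0011 -1.    ]]
```

```bash
python3 -m inch '{"angular":[[0,0,-40],[0,0,-40],[0,0,-40],[0,0,-40],[0,0,-40]],"travel":[[0.235,-0.084,0],[0.235,-0.084,0],[0.235,-0.084,0],[0.235,-0.084,0],[0.235,-0.084,0]],"hand":[1,1,1,1,1]}'
python3 -m inch '{"angular":[[0,0,-13.4],[0,0,-13.4],[0,0,-13.4],[0,0,-13.4],[0,0,-13.4]],"travel":[[0.231,-0.02,0],[0.231,-0.02,0],[0.231,-0.02,0],[0.231,-0.02,0],[0.231,-0.02,0]],"hand":[1,1,1,1,1]}'
cat >> h.py <<'E'
def go(x,y,z):
    o=get_obs();T=rot(o["tool_rot"]);print("t",o["clock"],"pos",o["ee_pos"].round(4),"yang",np.degrees(np.arctan2(T[1,1],T[0,1])).round(1),"tilt",T[:,2].round(3),"tool delta",(T.T@(np.array([x,y,z])-o["ee_pos"])).round(4),"F",o["contact_force"].round(1),"open",round(o["opening"],4),"q",o["q"].round(2))
E
python3 -c "
from h import *
go(.526,.387,.304)"
```

```text
clock: 0.6
ee_pos: [0.3634, -0.3743, 0.3038]
tool_rot: [-0.0, 0.877, 0.481, -0.0]
contact_force: [1.2, -1.1, -0.4]
opening: 0.0853
finger_force: 0.0
clock: 1.1
ee_pos: [0.4714, -0.168, 0.3038]
tool_rot: [-0.0, 0.816, 0.578, 0.0]
contact_force: [-0.1, -0.6, 0.1]
opening: 0.0854
finger_force: 0.0
t 1.1 pos [ 0.4714 -0.168   0.3038] yang -19.3 tilt [-0.  0. -1.] tool delta [ 0.5418 -0.1322 -0.    ] F [-0.1 -0.6  0.1] open 0.0854 q [-0.42  0.19  1.66  0.    1.29 -0.08]
```

```bash
python3 -m inch '{"angular":[[0,0,0],[0,0,0],[0,0,0],[0,0,0],[0,0,0]],"travel":[[0.24,-0.0585,0],[0.24,-0.0585,0],[0.24,-0.0585,0],[0.24,-0.0585,0],[0.24,-0.0585,0]],"hand":[1,1,1,1,1]}'
python3 -m inch '{"angular":[[0,0,0],[0,0,0],[0,0,0],[0,0,0],[0,0,0]],"travel":[[0.24,-0.0585,0],[0.24,-0.0585,0],[0.24,-0.0585,0],[0.24,-0.0585,0],[0.24,-0.0585,0]],"hand":[1,1,1,1,1]}' >/dev/null
python3 -m inch '{"angular":[[0,0,0],[0,0,0],[0,0,0]],"travel":[[0.062,-0.0155,0],[0.062,-0.0155,0],[0.062,-0.0155,0]],"hand":[1,1,1]}' >/dev/null
cat >> h.py <<'E'
def wray(u,v,z,o):
    c=calibration("wrist");K=c["mtx"];M=c["mount"]
    p=np.array([(u-K[0,2])/K[0,0],(v-K[1,2])/K[1,1]]);r=np.linalg.norm(p)
    d=np.r_[p/max(r,1e-9)*np.sin(r),np.cos(r)];T=rot(o["tool_rot"])
    a=o["ee_pos"]+T@M[:3,3];d=T@M[:3,:3]@d;return a+d*(z-a[2])/d[2]
E
python3 - <<'E'
from h import *
go(.526,.387,.304);im=read_camera("wrist");cv2.imwrite("pics/w1.png",im)
E
```

```text
clock: 1.6
ee_pos: [0.4949, 0.0771, 0.3038]
tool_rot: [-0.0, 0.816, 0.578, -0.0]
contact_force: [1.8, -0.1, 0.2]
opening: 0.0857
finger_force: 0.0
t 2.4 pos [0.5252 0.3863 0.3026] yang -19.3 tilt [-0.001 -0.001 -1.   ] tool delta [ 0.0009  0.0005 -0.0014] F [-0.3 -0.1  0.2] open 0.0853 q [0.58 0.53 1.2  0.   1.41 0.91]
```

View pics/w1.png

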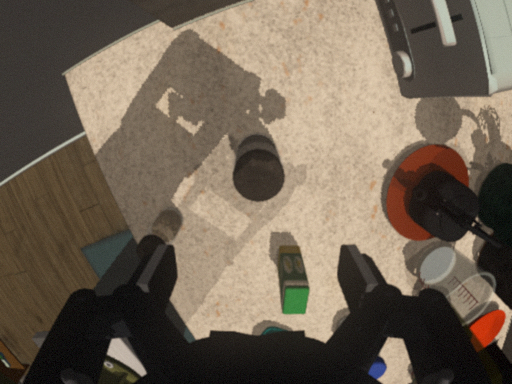

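The wrist view shows the pepper jar's lid at about (259,176), with the tin at (293,285). The slim jar is near the left finger, around (150,240).

Run:
```python
from h import *
o=get_obs();o["ee_pos"]=np.array([.5252,.3863,.3026])
for u,v in((259,176),(259,173),(235,176),(284,176)):print(wray(u,v,.118,o).round(4))
im=cv2.imread("pics/w1.png");g=cv2.GaussianBlur(cv2.cvtColor(im,6),(3,3),0)
print(g[125:205:5,259], g[176,225:295:4])
print("slim top?",wray(150,243,.096,o).round(3))
```

```text
[0.53   0.3942 0.118 ]
[0.5309 0.3968 0.118 ]
[0.5097 0.4013 0.118 ]
[0.5512 0.3868 0.118 ]
[108 111  63  54  72  38  41  52  54  49  52  50  50  53  53  68] [147 152  74  51  51  51  49  50  51  53  51  54  50  55  58 132 160 164]
slim top? [0.388 0.355 0.096]
```

```bash
python3 -m inch '{"angular":[[0,0,0],[0,0,0],[0,0,0],[0,0,0],[0,0,0]],"travel":[[0.005,0.001,0.04],[0.005,0.001,0.08],[0.005,0.001,0.12],[0.005,0.001,0.15],[0.005,0.001,0.173]],"hand":[1,1,1,1,1]}'
python3 -m inch '{"angular":[[0,0,0],[0,0,0],[0,0,0],[0,0,0],[0,0,0]],"travel":[[0,0,0],[0,0,0],[0,0,0],[0,0,0],[0,0,0]],"hand":[0,0,0,0,0]}' 40
python3 -m inch '{"angular":[[0,0,0],[0,0,0],[0,0,0],[0,0,0],[0,0,0]],"travel":[[0,0,0],[0,0,0],[0,0,0],[0,0,0],[0,0,0]],"hand":[0,0,0,0,0]}' 40
```

```text
clock: 2.95
ee_pos: [0.5282, 0.387, 0.1289]
tool_rot: [0.0, 0.817, 0.577, -0.001]
contact_force: [0.2, 0.8, 0.5]
opening: 0.0856
finger_force: 0.0
clock: 3.45
ee_pos: [0.5291, 0.3889, 0.133]
tool_rot: [0.0, 0.816, 0.578, 0.002]
contact_force: [-0.6, -1.8, 7.4]
opening: 0.0503
finger_force: 39.4
clock: 3.95
ee_pos: [0.5291, 0.389, 0.133]
tool_rot: [0.0, 0.816, 0.578, 0.002]
contact_force: [-0.4, -0.9, 7.8]
opening: 0.0495
finger_force: 39.5
```

```bash
python3 -m inch '{"angular":[[0,0,0],[0,0,0],[0,0,0],[0,0,0],[0,0,0]],"travel":[[0,0,-0.01],[0,0,-0.02],[0,0,-0.03],[0,0,-0.04],[0,0,-0.04]],"hand":[0,0,0,0,0]}' 60
python3 - <<'E'
from h import *
go(.55,-.058,.304)
cv2.imwrite("pics/s1.png",cv2.resize(read_camera("side")[90:220,220:370],None,fx=4,fy=4)); cv2.imwrite("pics/w2.png",read_camera("wrist"))
a=cv2.resize(cv2.imread("pics/s1.png"),(450,390));b=cv2.imread("pics/w2.png")
b=cv2.resize(b[50:310,120:370],(375,390));cv2.imwrite("pics/g1.png",np.hstack([a,b])[:,:800])
E
```

```text
clock: 4.45
ee_pos: [0.5288, 0.389, 0.1729]
tool_rot: [0.0, 0.816, 0.578, 0.001]
contact_force: [0.9, -0.4, -1.5]
opening: 0.0492
finger_force: 58.5
t 4.45 pos [0.5288 0.389  0.1729] yang -19.4 tilt [ 0.002  0.002 -1.   ] tool delta [-0.4143  0.1688 -0.1317] F [ 0.9 -0.4 -1.5] open 0.0492 q [0.58 0.66 1.31 0.   1.17 0.92]
```

View pics/g1.png

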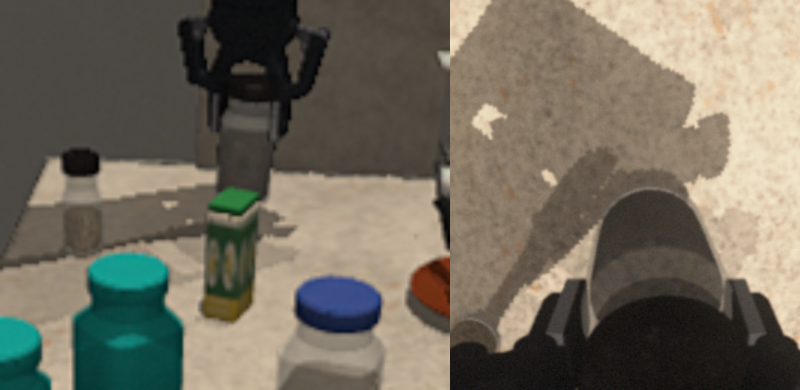

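Firmly held on the body and upright, with the other jars undisturbed. Lift and carry.

```bash
python3 -m inch '{"angular":[[0,0,0],[0,0,0],[0,0,0],[0,0,0],[0,0,0]],"travel":[[0,0,-0.02],[0,0,-0.05],[0,0,-0.08],[0,0,-0.11],[0,0,-0.13]],"hand":[0,0,0,0,0]}' 60
python3 -m inch '{"angular":[[0,0,0],[0,0,0],[0,0,0],[0,0,0],[0,0,0]],"travel":[[-0.03,0.012,0],[-0.06,0.025,0],[-0.1,0.041,0],[-0.14,0.057,0],[-0.18,0.073,0]],"hand":[0,0,0,0,0]}' >/dev/null
python3 -m inch '{"angular":[[0,0,0],[0,0,0],[0,0,0],[0,0,0],[0,0,0]],"travel":[[-0.04,0.016,0],[-0.08,0.033,0],[-0.12,0.049,0],[-0.15,0.061,0],[-0.18,0.073,0]],"hand":[0,0,0,0,0]}' >/dev/null
python3 -m inch '{"angular":[[0,0,0],[0,0,0],[0,0,0],[0,0,0],[0,0,0]],"travel":[[-0.025,0.01,0],[-0.045,0.018,0],[-0.054,0.023,0],[-0.054,0.023,0],[-0.054,0.023,0]],"hand":[0,0,0,0,0]}'
python3 - <<'E'
from h import *
go(.551,-.058,.133)
a=read_camera("side");b=read_camera("wrist")
cv2.imwrite("pics/s2.png",a);cv2.imwrite("pics/w3.png",b)
cv2.imwrite("pics/g2.png",cv2.resize(np.hstack([a[60:340,180:460],b[50:330,70:440]]),(800,345)))
E
```

```text
clock: 5.05
ee_pos: [0.5285, 0.3888, 0.3026]
tool_rot: [0.0, 0.816, 0.578, 0.001]
contact_force: [-0.9, 0.0, -1.1]
opening: 0.0489
finger_force: 58.7
clock: 6.55
ee_pos: [0.5501, -0.0572, 0.3006]
tool_rot: [-0.0, 0.816, 0.578, -0.0]
contact_force: [-0.4, -0.4, -0.7]
opening: 0.0492
finger_force: 58.7
t 6.55 pos [ 0.5501 -0.0572  0.3006] yang -19.4 tilt [-0.  0. -1.] tool delta [-0.0005  0.0012  0.1676] F [-0.4 -0.4 -0.7] open 0.0492 q [-0.17  0.31  1.52  0.    1.32  0.17]
```

View pics/g2.png

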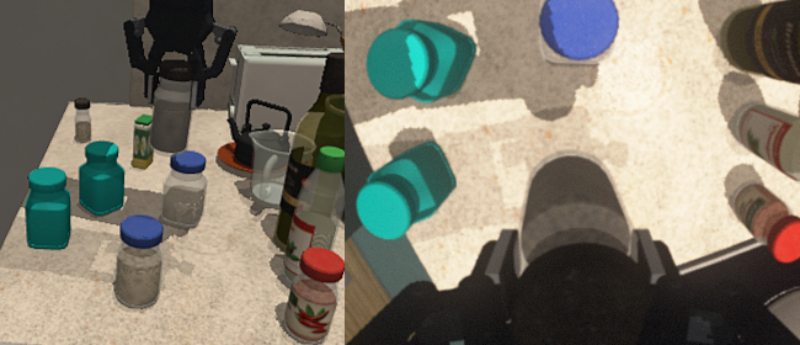

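The jar is upright in the grip. The wrist view has the left jar's lid at about (261,70), straight along tool x, so the row line checks out. The held jar's far bottom rim is at about (261,172). I'll check the offsets by casting rays.

Run:
```python
from h import *
o=get_obs();T=rot(o["tool_rot"]);b=cv2.imread("pics/w3.png")
m=cv2.inRange(cv2.cvtColor(b,cv2.COLOR_BGR2HSV),(108,100,60),(130,255,255))
for c,s in blobs(m,150,20,350,150):print(c,s,"L",wray(*c,.112,o).round(4))
g=cv2.cvtColor(b,6);print(g[155:200:2,259])
for v in(171,173,176):
    p=wray(259,v,o["ee_pos"][2]-.133,o);print(v,(T.T@(p-o["ee_pos"])).round(4))
```

```text
[260.5  67.1] [ 230   37   62   61 2942] L [0.588  0.0413 0.112 ]
[200 209 209 206 203 212 205 184 185 175 171  97  74  73  72  75  77  70
  72  73  75  73  65]
171 [0.028  0.0016 0.133 ]
173 [0.0265 0.0016 0.133 ]
176 [0.0243 0.0016 0.133 ]
```

The jar is centred in the grip and the target agrees. Lower it.

```bash
python3 -m inch '{"angular":[[0,0,0],[0,0,0],[0,0,0],[0,0,0],[0,0,0]],"travel":[[0,0.001,0.03],[0,0.001,0.07],[0,0.001,0.11],[0,0.001,0.135],[0,0.001,0.15]],"hand":[0,0,0,0,0]}' 60
python3 -m inch '{"angular":[[0,0,0],[0,0,0],[0,0,0],[0,0,0],[0,0,0]],"travel":[[0,0,0.005],[0,0,0.01],[0,0,0.014],[0,0,0.015],[0,0,0.015]],"hand":[0,0,0,0,0]}'
```

```text
clock: 7.15
ee_pos: [0.5504, -0.0571, 0.1486]
tool_rot: [-0.001, 0.816, 0.578, -0.001]
contact_force: [1.2, -0.2, -0.7]
opening: 0.0492
finger_force: 58.7
clock: 7.65
ee_pos: [0.5512, -0.0582, 0.1363]
tool_rot: [0.0, 0.816, 0.578, 0.0]
contact_force: [-0.5, 0.2, -1.0]
opening: 0.049
finger_force: 58.7
```

```bash
python3 -m inch '{"angular":[[0,0,0],[0,0,0],[0,0,0],[0,0,0],[0,0,0]],"travel":[[0,0,0.001],[0,0,0.002],[0,0,0.003],[0,0,0.004],[0,0,0.004]],"hand":[0,0,0,0,0]}'
```

```text
clock: 8.15
ee_pos: [0.5513, -0.0583, 0.133]
tool_rot: [0.0, 0.816, 0.578, 0.0]
contact_force: [-6.0, 0.3, 12.3]
opening: 0.0488
finger_force: 60.3
```

Contact at 12 N. Open, retreat, and look.

```bash
python3 -m inch '{"angular":[[0,0,0],[0,0,0],[0,0,0],[0,0,0],[0,0,0]],"travel":[[0,0,-0.001],[0,0,-0.001],[0,0,-0.001],[0,0,-0.001],[0,0,-0.001]],"hand":[0.6,1,1,1,1]}'
python3 -m inch '{"angular":[[0,0,0],[0,0,0],[0,0,0],[0,0,0],[0,0,0]],"travel":[[0,0,-0.015],[0,0,-0.04],[0,0,-0.08],[0,0,-0.12],[0,0,-0.16]],"hand":[1,1,1,1,1]}'
python3 -m inch '{"angular":[[0,0,0],[0,0,0],[0,0,0],[0,0,0],[0,0,0]],"travel":[[-0.04,-0.01,0],[-0.08,-0.04,0],[-0.1,-0.08,0],[-0.12,-0.12,0],[-0.14,-0.16,0]],"hand":[1,1,1,1,1]}'
python3 -m inch '{"angular":[[0,0,0],[0,0,0],[0,0,0],[0,0,0],[0,0,0]],"travel":[[-0.04,0,0],[-0.08,0,0],[-0.12,0,0],[-0.14,0,0],[-0.14,0,0]],"hand":[1,1,1,1,1]}'
python3 - <<'E'
from h import *
a=read_camera("side");b=read_camera("top")
cv2.imwrite("pics/s3.png",a);cv2.imwrite("pics/t3.png",b)
cv2.imwrite("pics/g3.png",np.hstack([a[100:384,120:512],b[60:344,100:500]]))
E
```

```text
clock: 8.65
ee_pos: [0.5511, -0.0582, 0.1328]
tool_rot: [-0.0, 0.816, 0.578, -0.0]
contact_force: [-0.4, 0.1, 0.6]
opening: 0.0852
finger_force: 0.0
clock: 9.15
ee_pos: [0.5507, -0.0581, 0.2958]
tool_rot: [0.0, 0.816, 0.578, 0.0]
contact_force: [0.9, 0.5, -0.9]
opening: 0.0853
finger_force: 0.0
clock: 9.65
ee_pos: [0.3518, -0.137, 0.2936]
tool_rot: [0.0, 0.816, 0.578, 0.0]
contact_force: [0.5, -0.3, 0.9]
opening: 0.0855
finger_force: 0.0
clock: 10.15
ee_pos: [0.3062, -0.2708, 0.2938]
tool_rot: [0.001, 0.817, 0.577, -0.0]
contact_force: [-0.6, 0.4, 0.1]
opening: 0.0854
finger_force: 0.0
```

View pics/g3.png

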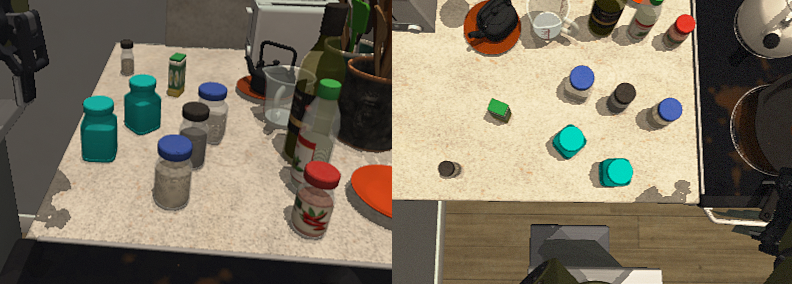

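The pepper jar stands upright in the gap, its lid at about (332,154) in the top view. The big jars and slim jar look unmoved. Quick numeric check, then hand in.

Run:
```python
from h import *
b=cv2.imread("pics/t3.png");m=cv2.inRange(cv2.cvtColor(b,cv2.COLOR_BGR2HSV),(108,120,60),(130,255,255))
c=[x[0] for x in blobs(m,250,100,420,200)];print(c)
k=blobs(cv2.inRange(b,(0,0,0),(75,75,75)),315,138,348,172);print(k)
L=plane("top",*c[0],.107)[:2];Rr=plane("top",*c[1],.105)[:2];P=plane("top",332,153.5,.118)[:2]
d=(L-Rr)/np.linalg.norm(L-Rr);w=P-Rr
print(P,"off",d[0]*w[1]-d[1]*w[0],np.linalg.norm(P-L),np.linalg.norm(w))
off=abs(d[0]*w[1]-d[1]*w[0])
if off<.012 and max(np.linalg.norm(P-L),np.linalg.norm(w))<.122: print(close_job())
```

```text
[array([289.6, 137.2]), array([377.9, 168.8])]
[(array([332.1, 153.4]), array([321, 143,  22,  22, 255], dtype=int32)), (array([321. , 166.2]), array([315, 155,  18,  17, 118], dtype=int32))]
[ 0.5464986  -0.05229529] off 0.006179638468771596 0.10069704065875414 0.1093862151966044
the job is handed in; nothing more can be done
None
```

The pepper jar stands upright in the gap, measured about 6 mm off the row line and 101 mm and 109 mm from the left and right big jars; the big jars measure unmoved, the slim jar looks unmoved, and the job is handed in.

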